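Set the length stop by clicks and bring the bar up to it

ROBOT

A 7-joint arm with a two-finger parallel gripper is mounted at the origin on the work surface. World frame = base frame: x ahead of the robot, y to its left, z up, the work surface at z = 0. Lengths are in mm, angles in rad, forces in N, time in s.
With the tool pointing down it reaches from about 400 to 850 mm from the base axis. Payload 4.5 kg.
Tool frame: the origin (TCP) lies midway between the tips of the shut fingers; the grasp point (between the pads) lies 19 mm behind it; z points along the fingers, y is the line along which they close (so a half turn about z gives the same grasp; the last joint's range is limited). The gripper opens to 85 mm and grips with 20 to 120 N. Pads are 22 mm wide; open, the fingers measure 114 mm over their backs; the gripper's body (76 mm by 85 mm) begins 54 mm behind the grasp point. The pads swing forward as they close: fully open they stand 13 mm farther back than shut.
Start: joints at [0.034, 0.689, -0.195, 1.565, 0.157, 0.902, -0.215], TCP at [625.023, 0.026, 231.317] pointing down, gripper open.
Joint ranges: [-3.01, 3.01], [-0.46, 2.08], [-1.47, 1.51], [0.13, 2.56], [-1, 4.14], [0.04, 2.09], [-2.66, 2.66]. Speed limits (rad/s): [2.57, 2.57, 3.14, 3.14, 3.14, 3.14, 3.14].

INTERFACE

Orientations are given as a rotation vector (axis times angle).
In Python, from station import * gives the robot as it stands. The module is installed in compiled form; this text tells all that it offers. Calls block until the motion is done:
- goto(position, orientation): joint-space move of the TCP to a pose.
- line_to(position, ori=None, vel=150, stop_force=None): straight line of the TCP; ori=None keeps the orientation; vel is the mean speed in mm/s. With stop_force (N) it stops when the force on the tool has changed by that much, and returns True; else False.
- set_joints(angles): joint-space move.
- gripper_open() and grasp(): open the fingers fully, or close them until they stop; the grip force is fixed at half the most.
- wait(seconds).
- inverse_kinematics(position, orientation): joint angles nearest the present ones, or None.
- snapshot(name): name is "scene" or "side" or "wrist"; returns a dict with "color" (480x640x3 uint8, red, green, blue), "K" (3x3 intrinsics, pixels), "world_from_camera" (4x4, takes a point from camera to world coordinates); the wrist camera has in their place "mount" (4x4, takes a point from camera to tool coordinates, whose origin is the TCP and whose axes are the flange's). Camera axes: x right, y up, looking along -z (the intrinsics and any distortion apply to the point x, -y, -z); pixel columns grow to the right and rows downward; lengths in mm; the calibration is good to about 2 mm. A picture is of the moment at which its call begins: read the wrist's pose just before it. There is no depth.
A pose or a line that the arm cannot do raises MotionError and nothing moves.
- sign_off(): hands the job in; it is judged then, once.
Readings, each from a call of its own:
- get_t(): time.
- get_qpos(): joint angles.
- get_dq(): joint speeds.
- get_joint_torque(): joint torques, N m.
- get_tcp_pos(): TCP position.
- get_ee_rot(): TCP orientation.
- get_contact_force(): force on the tool from outside, world axes, zero at the start.
- get_moment(): the same for the moment, N m.
- get_finger_gap(): finger opening in mm.
- get_gripper_force(): force on a finger pad.
Only numpy, scipy, OpenCV 4.12 (cv2) and the standard library are available. Lean on these libraries where they do the work, as an engineer would, in place of code of your own. Each camera call takes 0.05 s, during which the arm holds its last target. There are 200 camera calls.

TASK

On the sawing fixture, turn the knurled dial of the length stop back (anticlockwise from above) until it bears firmly against its end stop, without forcing it, then set it exactly four clicks forward. Then slide the square steel bar along its channel until its end just touches the stop face, pushing gently so that the stop is neither rammed nor pushed off its setting, and let go of everything. Leave all other things on the bench where they are.

Things in the scene. Friction and masses are not known exactly. Their poses are not given: they have to be found in the camera images.
- fixture: Dark steel sawing fixture fixed to the bench: plate 200 (x) by 370 (y) by 12 mm; origin at the centre of its underside, y along plate and channel towards the stop housing, z up. The green housing is a box 110 mm (x) by 100 mm (y) from y = 75 to 175 mm, its flat top at z = 62 mm; the dial stands on its top, the stop rod comes out of its -y face.
- channel_end (a point): Middle of the bar channel's open end, on its floor (fixture y = -180 mm, x = 0, z = 12 mm); axes as the fixture's. From here the channel runs straight along +y for 250 mm to the housing. Its two side rails are 8 mm thick, rise 8 mm above the floor (to 20 mm above the bench) and are 28 mm apart.
- dial_axis (a point): Point on the dial's vertical axis at the height to grip, 93 mm above the bench; fixed to the housing, axes as the fixture's, it does not turn. The dial is a round knurled steel knob 52 mm across; its top is 14 mm above this point, its foot 23 mm below it. One click is 20 degrees; clicks run from 0 (home) to 7; clockwise from above is forward. It starts at click 1, 2 or 3.
- dial_foot (a point): Where the dial's axis meets the housing's top, 31 mm below dial_axis; fixed, axes as the fixture's. Round the knob's foot is a skirt 68 mm across and 7 mm high with a lug; fingertips must stay 11 mm or more above this level to clear skirt, lug and end stop pin.
- knob (a joint): Twist of the knob against its skirt, rad, 0 when untouched: the knob drives the skirt through a torsion spring of 4 N m per rad, so this shows the torque; positive when turned clockwise from above. More than 0.15 rad (0.6 N m) either way is forcing it. The detent takes up to about 0.2 N m a quarter of the way to the next click, none half-way, then pulls on into that click.
- home_pin: The dial's end stop: a fixed upright rubber-sleeved pin 10 mm across and 9 mm tall on the housing's top, 41 mm from the dial's axis; origin at its foot. A lug on the skirt comes up solid against it when the dial is turned 3 degrees anticlockwise past click 0; let go, it settles back into click 0. It bears firmly from 0.22 N m up; more than 0.6 N m is forcing it.
- stop_face (a point): Centre of the flat end of the stop rod (16 mm across, 25 mm above the bench, on the channel's centre line), which the bar must touch; axes as the fixture's. At click 0 it lies at y = 63 mm in the fixture's frame, each click forward brings it out 1 mm: y = 59 mm at click 4. It is held there by the dial; a push of more than 25 N is ramming it.
- stop: The stop rod, which slides along the fixture's y as the dial turns; its origin is at the centre of its flat end (the same point as stop_face).
- bar: Loose square steel bar, 26 x 110 x 26 mm, about 0.4 to 0.75 kg, lying in the channel with 1 mm play each side, its top 38 mm above the bench; origin at the centre of its underside, y along its length towards the stop. Pushing it along takes 2 to 9 N.
- bar_front (a point): Centre of the bar's end face nearest the stop (55 mm along y from its middle, 13 mm above its underside).
- bar_back (a point): Centre of the bar's other end face, away from the stop.
- offcut: a loose round steel offcut, 32 mm across and 35 mm tall, standing on the plate beside the channel, on the side away from the robot; origin at the centre of its underside
- nut: a loose steel ring nut, 34 mm across and 15 mm tall, lying on the plate beside the channel on the robot's side; origin at the centre of its underside
- wrench: a loose flat wrench, 180 mm long, lying on the bench; origin at its middle
- hammer: a loose hammer, 260 mm long, lying on the bench; origin at its middle
- oil: a closed grey plastic bottle, 60 mm across and 140 mm tall, standing; origin at the centre of its underside
- tin: an open metal tin, 74 mm across and 90 mm tall, standing; origin at the centre of its underside
There are look-alikes about, which are no part of the job. There is more than one size of the bar; the one meant has the size given above.

How it is judged:
By the outcome, as a careful person would: the job done as asked, in the order asked, and still so for the second after the job is handed in, with the robot touching nothing.
It also fails if it takes over 72 s, if anything falls off the work surface, if the arm or the gripper's body presses on something with over 40 N, if the wrist force passes 120 N, or if a joint passes its speed limit or range.

## Working session

There is one attempt and no reset: what is moved stays moved. The work goes in short steps, each a Python script; the robot and the scene stay as the last script left them, time stands still between calls to the robot, and variables do not carry over. Pictures are saved under pics/ and viewed, at most 10 in all, crops included, and the job is handed in when it is done.

```bash
mkdir -p pics; ls
python3 - <<'E'
from station import *
import cv2,numpy as np
for n in ("scene","side"):
    s=snapshot(n); cv2.imwrite(f"pics/{n}0.png",s["color"][:,:,::-1])
    print(n,s["K"].tolist(),np.round(s["world_from_camera"],3).tolist(),[k for k in s])
    np.savez(f"{n}0.npz",**{k:s[k] for k in ("color","K","world_from_camera")})
print(get_t(),get_tcp_pos(),get_ee_rot(),get_finger_gap())
E
```

```text
pics
scene [[525.5494186976027, 0.0, 311.37383041317634], [0.0, 525.5494186976027, 234.78689255997088], [0.0, 0.0, 1.0]] [[0.888, -0.244, 0.388, 953.138], [0.459, 0.498, -0.736, -768.168], [-0.014, 0.832, 0.555, 695.399], [0.0, 0.0, 0.0, 1.0]] ['color', 'K', 'world_from_camera']
side [[578.2671768542142, 0.0, 317.49286445039917], [0.0, 578.2671768542142, 241.5528655265717], [0.0, 0.0, 1.0]] [[0.698, 0.467, -0.542, -126.61], [-0.716, 0.466, -0.52, -631.193], [0.01, 0.751, 0.66, 893.513], [0.0, 0.0, 0.0, 1.0]] ['color', 'K', 'world_from_camera']
0.1 [ 6.24407129e+02 -4.31765920e-02  2.30555614e+02] [-2.22057127e+00 -2.22074751e+00  1.98942424e-03] 85.24876521426853
```

View pics/scene0.png

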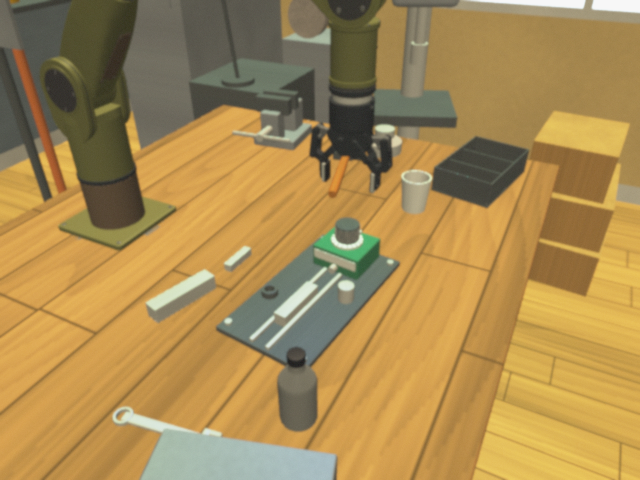

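View pics/side0.png

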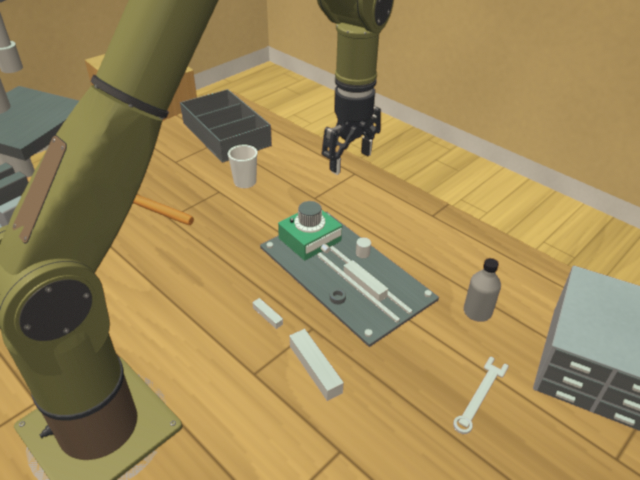

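Scene picture: the fixture has plate corners at about (220,325), (305,362) and (399,262), the dial at (347,232) and the housing at (347,250). There are three bars: in the channel (297,300), a large one on the bench (182,295) and a small one on the bench (238,258). The channel bar fits, since it lies in the channel and should be about 110 mm long. Side picture: channel bar (365,279), offcut (363,247), nut (338,296).

Next I'll get a rough fixture pose and bar lengths, then take a wrist view from above.

```bash
cat > h.py <<'E'
import numpy as np,cv2
from scipy.spatial.transform import Rotation as R
def ray(K,T,px):
    d=np.linalg.inv(K)@np.array([px[0],px[1],1.]); d=T[:3,:3]@(d*[1,-1,-1]); return T[:3,3],d
def onz(K,T,px,z):
    o,d=ray(K,T,px); return o+d*(z-o[2])/d[2]
def proj(K,T,p):
    c=T[:3,:3].T@(np.asarray(p,float)-T[:3,3]); u=K@(c*[1,-1,-1]); return u[:2]/u[2]
def down(yaw): # tool z down, tool y axis at world angle yaw
    y=np.array([np.cos(yaw),np.sin(yaw),0]); z=np.array([0,0,-1.]); x=np.cross(y,z)
    return R.from_matrix(np.stack([x,y,z],1)).as_rotvec()
E
python3 - <<'E'
from h import *
S=np.load("scene0.npz");D=np.load("side0.npz")
f=lambda s,p,z:onz(s["K"],s["world_from_camera"],p,z)[:2].round(0)
for p in [(220,325),(305,362),(399,262)]: print("scene corner",f(S,p,12))
for p in [(262,247),(370,342),(438,296)]: print("side corner",f(D,p,12))
print("dial top",f(S,(347,225),107),f(D,(310,208),107))
print("bar ends top",f(S,(277,315),38),f(S,(315,285),38), f(D,(348,263),38),f(D,(385,295),38))
E
```

```text
scene corner [ 461. -207.]
scene corner [ 646. -217.]
scene corner [694. 128.]
side corner [495. 140.]
side corner [ 459. -214.]
side corner [ 652. -236.]
dial top [591.  77.] [588.  79.]
bar ends top [ 558. -160.] [581. -52.] [573. -52.] [ 556. -169.]
```

```bash
cat >> h.py <<'E'
def wrist(name):
    import station as st
    p=np.array(st.get_tcp_pos()); r=R.from_rotvec(st.get_ee_rot()).as_matrix()
    s=st.snapshot("wrist"); B=np.eye(4); B[:3,:3]=r; B[:3,3]=p
    T=B@s["mount"]; np.savez(name+".npz",color=s["color"],K=s["K"],world_from_camera=T)
    cv2.imwrite(f"pics/{name}.png",s["color"][:,:,::-1]); return s,T
E
python3 - <<'E'
from station import *
from h import *
goto([577,-20,400],down(np.pi/2-0.1+np.pi/2)); print(get_t())
s,T=wrist("w1"); print(s["K"].tolist(),s["mount"].round(3).tolist(),T.round(2).tolist(),get_tcp_pos(),get_qpos())
E
```

```text
2.3833
[[332.581623945956, 0.0, 324.0655081692403], [0.0, 332.581623945956, 238.31942600542786], [0.0, 0.0, 1.0]] [[-0.002, 0.947, 0.322, 82.32], [1.0, 0.002, -0.0, 0.379], [-0.001, 0.322, -0.947, -141.955], [0.0, 0.0, 0.0, 1.0]] [[-0.99, -0.1, -0.03, 568.37], [0.1, -0.94, -0.32, -101.88], [0.0, -0.32, 0.95, 541.72], [0.0, 0.0, 0.0, 1.0]] [576.94332962 -19.98141604 399.72808861] [ 0.53018045  0.64095373 -1.10973494  1.42589996  0.57201232  1.42321832
  2.46091051]
```

View pics/w1.png

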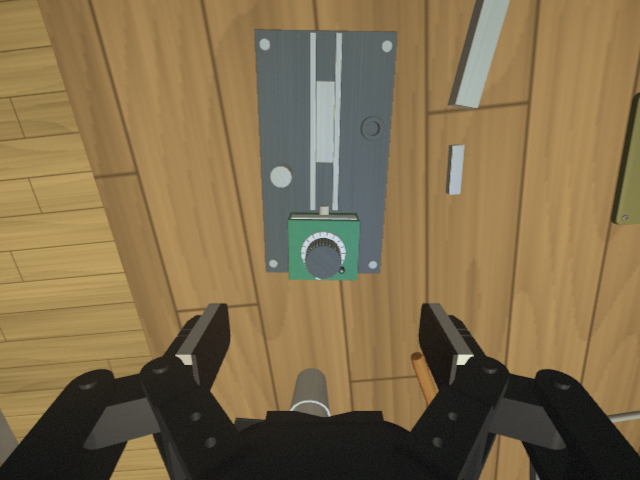

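Wrist picture: plate corners at (256,31), (396,32), (266,272) and (381,273), dial top at (324,257), channel bar from (325,80) to (325,163). The nut is at (372,128), the offcut at (280,177), the small look-alike at (456,169) and the large one at (485,50).

Run:
```python
from h import *
W=np.load("w1.npz");K,T=W["K"],W["world_from_camera"];img=W["color"]
hsv=cv2.cvtColor(img,cv2.COLOR_RGB2HSV)
roi=np.zeros(img.shape[:2],np.uint8);roi[20:285,245:410]=255
wood=((hsv[...,0]>8)&(hsv[...,0]<25)&(hsv[...,1]>100)).astype(np.uint8)*255
m=cv2.bitwise_and(cv2.bitwise_not(wood),roi)
n,l,st,c=cv2.connectedComponentsWithStats(m);i=1+np.argmax(st[1:,4]);m=(l==i).astype(np.uint8)
# plate edges: left/right edge columns on rows 45..200 at z=12, fit lines
L=[];Rr=[]
for r in range(45,200,3):
    x=np.where(m[r])[0]; L.append(onz(K,T,(x[0]-.5,r),12)[:2]); Rr.append(onz(K,T,(x[-1]+.5,r),12)[:2])
def fit(p):
    vx,vy,x0,y0=cv2.fitLine(np.float32(p),cv2.DIST_HUBER,0,.01,.01).ravel(); s=np.sign(vy); return np.array([vx*s,vy*s]),np.array([x0,y0])
(dl,pl),(dr,pr)=fit(L),fit(Rr); print("dirs",np.degrees(np.arctan2([dl[1],dr[1]],[dl[0],dr[0]])))
d=dl+dr;d/=np.linalg.norm(d);nx=np.array([d[1],-d[0]])
print("width",(pl-pr)@nx, "center x",(pl+pr)@nx/2)
top=[np.where(m[:,x])[0][0]-.5 for x in range(265,390,4)]
yt=np.median([onz(K,T,(x,t),12)[:2]@d for x,t in zip(range(265,390,4),top)])
bx=[x for x in list(range(270,285,2))+list(range(364,378,2))]
yb=np.median([onz(K,T,(x,np.where(m[:,x])[0][-1]+.5),12)[:2]@d for x in bx]); print("len",yb-yt)
cx=(pl+pr)@nx/2;cy=(yt+yb)/2;o=cx*nx+cy*d;print("origin",o,"from low end",cx*nx+(yt+185)*d,"yaw",np.arctan2(-d[0],d[1]))
def loc(p,z): q=onz(K,T,p,z)[:2]-o; return (q@nx).round(1),(q@d).round(1)
print("dial rough",loc((324,257),107),"offcut",loc((281,176),47),"nut",loc((372,128),27))
c=img[20:290,245:410]; cv2.imwrite("pics/w1c.png",cv2.resize(c[:,:,::-1],None,fx=3,fy=3,interpolation=cv2.INTER_CUBIC)[:600])
cv2.imwrite("pics/w1c.png",cv2.resize(img[60:280,245:410,::-1],(450,600),interpolation=cv2.INTER_CUBIC))
# bar ends along column
for u in (322,328): print([int(v) for v in img[70:175,u].mean(1)])
print("bar back/front",loc((325,80.5),38),loc((325,163),38))
S=np.load("side0.npz")
```

```text
dirs [83.37958 83.38057]
width 199.7335 center x 575.0326
len 369.0731713138597
origin [573.89611414 -43.04920006] from low end [573.94953773 -42.58887542] yaw -0.11553944
dial rough (np.float64(-1.4), np.float64(116.2)) offcut (np.float64(63.4), np.float64(12.5)) nut (np.float64(-69.7), np.float64(-56.5))
[97, 95, 96, 97, 96, 99, 97, 98, 97, 97, 107, 146, 178, 177, 177, 178, 178, 178, 178, 179, 179, 179, 179, 179, 179, 179, 179, 180, 180, 180, 181, 180, 181, 181, 180, 182, 182, 182, 182, 182, 182, 182, 183, 183, 183, 183, 183, 185, 183, 184, 183, 183, 184, 184, 185, 185, 184, 185, 185, 184, 185, 185, 185, 183, 186, 186, 185, 186, 184, 185, 185, 185, 185, 185, 186, 185, 186, 185, 185, 186, 185, 185, 186, 184, 183, 186, 185, 185, 185, 184, 185, 178, 133, 99, 99, 99, 100, 99, 100, 98, 99, 99, 98, 98, 99]
[96, 98, 96, 97, 97, 97, 96, 98, 96, 97, 102, 133, 174, 175, 174, 175, 175, 175, 176, 175, 176, 176, 176, 177, 176, 176, 176, 177, 177, 178, 177, 177, 177, 178, 177, 176, 178, 178, 178, 179, 178, 179, 178, 179, 179, 178, 177, 179, 178, 179, 179, 179, 180, 180, 180, 179, 180, 181, 180, 181, 181, 181, 179, 180, 181, 180, 182, 181, 180, 180, 180, 180, 181, 180, 180, 181, 181, 180, 180, 180, 180, 181, 181, 180, 180, 181, 182, 180, 182, 181, 180, 176, 145, 102, 101, 102, 100, 103, 102, 102, 102, 102, 103, 103, 102]
bar back/front (np.float64(0.3), np.float64(-117.7)) (np.float64(-1.3), np.float64(-6.3))
```

View pics/w1c.png

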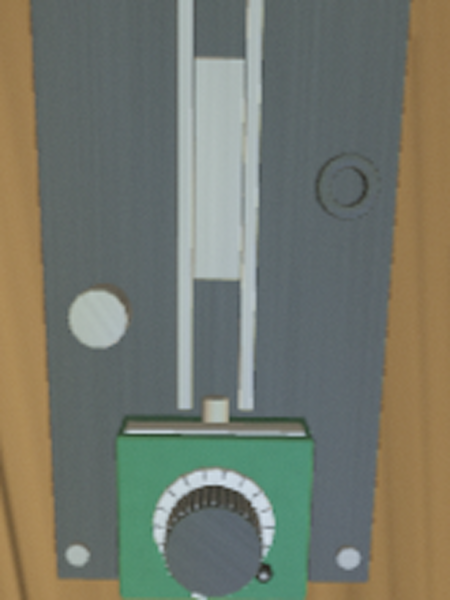

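The crop shows the bar in the channel, at about (218,165) in the crop. It measures 111 mm long by about 26 mm wide, so it is the one meant; the bench look-alikes are longer or shorter. The dial top is at crop (215,548), with a small pin on its +y/robot side at (264,573). Now I'll hover over the dial with a mid-range last joint.

Run:
```python
from station import *
from h import *
best=None
for k in range(36):
    yaw=np.pi*2*k/36; q=inverse_kinematics([586,73,205],down(yaw))
    if q is None: continue
    if best is None or abs(q[6]-0.3)<abs(best[1][6]-0.3): best=(yaw,q)
print(best)
set_joints(best[1]); print(get_t(),get_tcp_pos(),get_moment())
s,T=wrist("w2")
```

```text
(0.8726646259971648, array([ 0.0473016 ,  0.69957381, -0.43470273,  1.69369978,  0.37556967,
        0.83199752,  0.31908695]))
4.2917 [586.20945064  72.99388941 205.18596196] [-0.06006827 -0.01464292  0.024589  ]
```

View pics/w2.png

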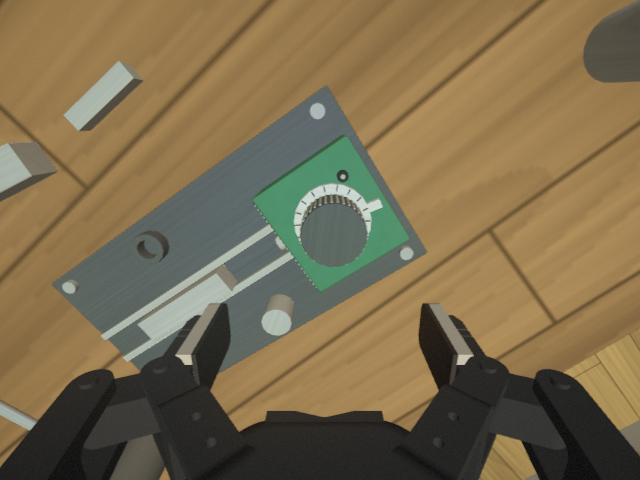

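The wrist close-up shows the dial top disc centred at about (335,232), the home pin at (343,176) and the skirt's lug at (376,206).

Run:
```python
from h import *
W=np.load("w2.npz");K,T=W["K"],W["world_from_camera"];img=W["color"]
g=cv2.medianBlur(cv2.cvtColor(img,cv2.COLOR_RGB2GRAY),3)
roi=g[180:290,280:400]
c=cv2.HoughCircles(roi,cv2.HOUGH_GRADIENT,1,50,param1=100,param2=12,minRadius=29,maxRadius=40);print(c+np.array([280,180,0]))
c=c[0,0]+np.array([280,180,0])
D=onz(K,T,c[:2],107);print("dial",D,"radius mm",c[2]/K[0,0]*np.linalg.norm(D-T[:3,3]))
o=np.array([573.9,-43]);yaw=-.1155;nx=np.array([np.cos(yaw),np.sin(yaw)]);d=np.array([-nx[1],nx[0]])
q=D[:2]-o;print("in fixture",q@nx,q@d)
pin=onz(K,T,(343,176),71)-D; lug=onz(K,T,(376,206),68)-D
a=lambda v:np.degrees(np.arctan2(v[1],v[0]));print("pin r",np.hypot(*pin[:2]),a(pin),"lug",np.hypot(*lug[:2]),a(lug),"diff",a(pin)-a(lug))
W=np.load("w1.npz");K,T=W["K"],W["world_from_camera"]
g=cv2.medianBlur(cv2.cvtColor(W["color"],cv2.COLOR_RGB2GRAY),3)[230:290,295:355]
c=cv2.HoughCircles(g,cv2.HOUGH_GRADIENT,1,50,param1=100,param2=8,minRadius=16,maxRadius=24)[0,0]+np.array([295,230,0]);print(c,onz(K,T,c[:2],107))
```

```text
[[[334.5 230.5  36. ]]]
dial [584.99674941  84.34960549 107.        ] radius mm 27.244777778508876
in fixture -3.6533829299108564 127.7799384063052
pin r 36.62832374142237 127.7362610562356 lug 37.9742074701549 64.91919078376311 diff 62.81707027247249
[323.5        255.5         23.39999962] [586.32705015  70.21206207 107.        ]
```

Run:
```python
from h import *
L=lambda n:np.load(n+".npz")
def P(n,p,z): w=L(n);return onz(w["K"],w["world_from_camera"],p,z)[:2].round(1)
print("w2 corners",[P("w2",p,12) for p in [(328,86),(426,253),(53,284)]])
o=np.array([573.9,-43]);yaw=-.1155;nx=np.array([np.cos(yaw),np.sin(yaw)]);d=np.array([-nx[1],nx[0]])
print("w1 corners",[(o+x*nx+y*d).round(1) for x,y in [(-100,185),(100,185),(-100,-185)]])
for n in("w1","w2"): print(n,L(n)["world_from_camera"].round(3).tolist())
def tri(obs):
    A=0;b=0
    for n,p in obs:
        w=L(n);o,v=ray(w["K"],w["world_from_camera"],p);v=v/np.linalg.norm(v);M=np.eye(3)-np.outer(v,v);A=A+M;b=b+M@o
    return np.linalg.solve(A,b).round(1)
print(tri([("w1",(324,260)),("w2",(335,233))]),tri([("scene0",(347,225)),("side0",(310,207))]),tri([("scene0",(347,225)),("side0",(310,207)),("w1",(324,260))]))
for n in("scene0","side0"):
    w=L(n); print(n,[proj(w["K"],w["world_from_camera"],[*(o+x*nx+y*d),12]).round() for x,y in [(-100,185),(100,185),(-100,-185),(100,-185)]])
im=L("w2")["color"][150:300,260:420,::-1]; a=cv2.resize(im,None,fx=4,fy=4,interpolation=cv2.INTER_CUBIC)[:600,:]
cv2.imwrite("pics/c2.png",a)
```

```text
w2 corners [array([498.3, 151.8]), array([693. , 127.1]), array([ 455.8, -212.3])]
w1 corners [array([495.9, 152.3]), array([694.6, 129.2]), array([ 453.2, -215.2])]
w1 [[-0.995, -0.097, -0.032, 568.373], [0.102, -0.942, -0.32, -101.881], [0.001, -0.321, 0.947, 541.717], [0.0, 0.0, 0.0, 1.0]]
w2 [[0.644, -0.725, -0.246, 522.442], [0.765, 0.61, 0.206, 126.518], [0.0, -0.321, 0.947, 347.126], [0.0, 0.0, 0.0, 1.0]]
[587.9  81.3  98. ] [590.1  79.8 106.7] [588.6  78.3 107.3]
scene0 [array([322., 234.]), array([400., 262.]), array([214., 326.]), array([302., 372.])]
side0 [array([259., 244.]), array([326., 211.]), array([369., 344.]), array([439., 297.])]
```

View pics/c2.png

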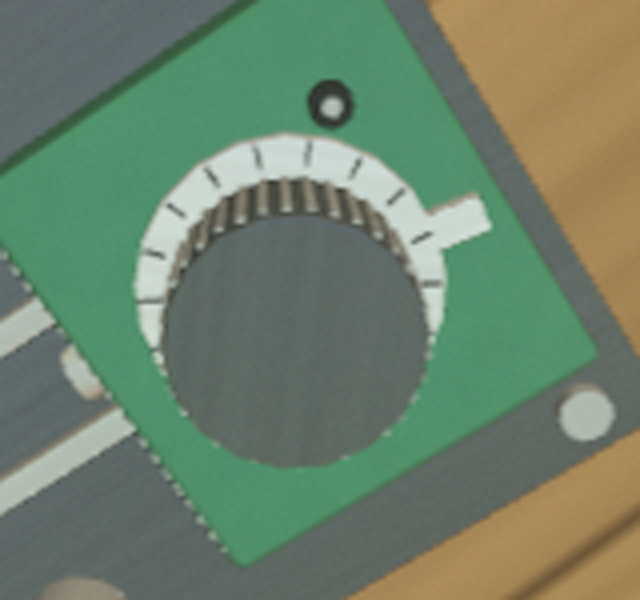

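Crop: the disc centre is at full-picture pixel (334.2,234.5) and the skirt centre at about (332.5,222).

Run:
```python
from h import *
L=lambda n:np.load(n+".npz")
def P(n,p,z): w=L(n);return onz(w["K"],w["world_from_camera"],p,z)[:2].round(1)
top=P("w2",(334.2,234.5),107);sk=P("w2",(332.5,222),69)
print(top,sk)
# w1: crop scale 450/165, 600/220 ; disc centre crop (213,546), housing front top corners
print(P("w1",(245+213/2.727,60+541/2.727),107))
pin=P("w2",(260+330/4,150+103/4),71)-sk;lug=P("w2",(260+462/4,150+220/4),67)-sk
a=lambda v:np.degrees(np.arctan2(v[1],v[0]));print(np.hypot(*pin),a(pin),np.hypot(*lug),a(lug))
print("ticks",[round(a(P("w2",(260+x/4,150+y/4),69)-sk)) for x,y in [(150,300),(155,253),(176,208),(212,177),(258,156),(309,152),(356,168),(397,195),(419,237),(431,284)]])
```

```text
[587.3  82.2] [587.8  81.3]
[587.3  74.5]
40.82401254164019 128.83515821776444 39.65501229352982 71.47367042598998
ticks [-125, -145, -166, 174, 154, 133, 112, 92, 72, 52]
```

Both wrist heights agree: the dial axis is at (588, 81.5), i.e. fixture (0,125), and the pin measures 40.8 mm from it (41 expected). The lug sits at about click 2. Now I'll grip the dial.

Run:
```python
from station import *
from h import *
line_to([588,81.5,130]); print(get_tcp_pos())
print(line_to([588,81.5,74],vel=60,stop_force=12)); wait(.2)
print("pre",get_tcp_pos(),np.round(get_contact_force(),2),np.round(get_moment(),3))
grasp(); wait(.2)
print("post",get_tcp_pos(),get_finger_gap(),get_gripper_force(),np.round(get_contact_force(),2),np.round(get_moment(),3),get_qpos(),get_t())
```

```text
[588.48708361  81.63620602 130.53364939]
False
pre [588.21774704  81.521981    74.33824214] [-0.27 -0.3  -0.05] [ 0.027 -0.009 -0.046]
post [587.77951146  81.14770407  74.45647659] 50.91387231726521 61.70121431350708 [-2.1  -0.73  5.6 ] [-0.152  0.348 -0.013] [-0.02712046  0.88118921 -0.33154057  1.77422262  0.48638249  0.56861596
  0.21047539] 6.9
```

```bash
cat > turn.py <<'E'
from station import *
from h import *
q0=np.array(get_qpos()); np.save("qstart.npy",q0)
b=get_moment()[2]; log=[]; m=0
for k in range(1,60):
    q=q0.copy(); q[6]-=np.radians(1.5*k); set_joints(q); wait(0.03)
    m=np.mean([get_moment()[2] for _ in range(3)])-b
    log.append((round(1.5*k,1),round(float(m),3)))
    if k==3 and R.from_rotvec(get_ee_rot()).as_matrix()[0,1] is None: break
    if abs(m)>0.34: break
print(log); print(get_t(),get_tcp_pos(),np.round(get_contact_force(),1),get_finger_gap(), get_qpos()[6]-q0[6])
y=R.from_rotvec(get_ee_rot()).as_matrix()[:,1];print("tool y angle",np.degrees(np.arctan2(y[1],y[0])))
E
sed -i '/is None: break/d' turn.py; python3 turn.py
```

```text
[(1.5, 0.067), (3.0, 0.081), (4.5, 0.112), (6.0, 0.155), (7.5, 0.141), (9.0, 0.184), (10.5, -0.026), (12.0, -0.169), (13.5, -0.123), (15.0, -0.104), (16.5, -0.09), (18.0, -0.023), (19.5, -0.024), (21.0, 0.026), (22.5, 0.108), (24.0, 0.143), (25.5, 0.114), (27.0, 0.176), (28.5, 0.135), (30.0, 0.076), (31.5, -0.117), (33.0, -0.134), (34.5, -0.215), (36.0, -0.07), (37.5, -0.038), (39.0, 0.016), (40.5, 0.029), (42.0, 0.061), (43.5, 0.138), (45.0, 0.104), (46.5, 0.123), (48.0, 0.196), (49.5, 0.086), (51.0, -0.068), (52.5, -0.197), (54.0, -0.173), (55.5, -0.083), (57.0, -0.097), (58.5, -0.078), (60.0, 0.01), (61.5, 0.088), (63.0, 0.069), (64.5, 0.156), (66.0, 0.19), (67.5, 0.16), (69.0, 0.2), (70.5, -0.004), (72.0, -0.17), (73.5, -0.169), (75.0, -0.115), (76.5, -0.041), (78.0, -0.027), (79.5, -0.024), (81.0, 0.006), (82.5, 0.056), (84.0, 0.104), (85.5, 0.12), (87.0, 0.173), (88.5, 0.12)]
23.6167 [589.59108112  81.14370397  74.55719756] [ 6.9  3.3 -0.8] 50.52597045357725 -1.5439468093261977
tool y angle -38.489934488537806
```

q7's sign is the other way round: that turned the dial forward by about 4.4 clicks, with only detent torque, at most 0.2 N m. Now back: coarse as far as 20° past the start (safe, since it started at click 1 or more), then fine.

```bash
cat > back.py <<'E'
from station import *
from h import *
q0=np.load("qstart.npy"); b=-0.013
log=[]
def step(a):
    q=q0.copy(); q[6]+=np.radians(a); set_joints(q)
    m=np.mean([get_moment()[2] for _ in range(3)])-b
    log.append((a,round(float(m),3))); return m
a=-88.5
while a<20:
    a=min(a+9,20)
    if abs(step(a))>0.34: break
else:
    while a<75:
        a+=1.5
        if abs(step(a))>0.33: break
wait(.1); print(log, "held",get_moment()[2]-b)
print(get_t(),get_tcp_pos(),np.round(get_contact_force(),1),get_finger_gap(),np.degrees(get_qpos()[6]-q0[6]))
E
python3 back.py
```

```text
[(-79.5, 0.021), (-70.5, 0.09), (-61.5, 0.093), (-52.5, -0.08), (-43.5, 0.08), (-34.5, -0.09), (-25.5, 0.114), (-16.5, -0.116), (-7.5, 0.187), (1.5, -0.0), (10.5, 0.207), (19.5, 0.09), (20, -0.027), (21.5, -0.015), (23.0, -0.057), (24.5, -0.047), (26.0, -0.164), (27.5, -0.137), (29.0, -0.122), (30.5, 0.061), (32.0, 0.138), (33.5, 0.187), (35.0, 0.145), (36.5, 0.091), (38.0, 0.157), (39.5, 0.018), (41.0, -0.011), (42.5, -0.035), (44.0, -0.115), (45.5, -0.141), (47.0, -0.239), (48.5, -0.38)] held -0.3471868677100853
32.0167 [587.29906191  80.02768988  74.47629048] [2.  0.7 5.5] 50.40773181042186 48.19589904367934
```

The dial is firm on the end stop at 0.35–0.38 N m, and the angle confirms it started at click 2. Click 0 is at +40° of grip angle, so click 4 is at −40°.

Run:
```python
from station import *
from h import *
q0=np.load("qstart.npy"); b=-0.013; log=[]
for a in [40,30,20,10,0,-10,-20,-30,-36,-40]:
    q=q0.copy(); q[6]+=np.radians(a); set_joints(q); log.append((a,round(float(get_moment()[2]-b),3)))
wait(.15); print(log,get_moment()[2]-b,np.degrees(get_qpos()[6]-q0[6]),get_contact_force())
gripper_open(); p=get_tcp_pos(); line_to([p[0],p[1],205],vel=200)
s,T=wrist("w3"); print(get_t(),get_tcp_pos(),get_finger_gap())
K=s["K"]; u=proj(K,T,[588,81.5,69]).astype(int); print(u)
x0,y0=u[0]-75,u[1]-75
cv2.imwrite("pics/c3.png",cv2.resize(s["color"][y0:y0+150,x0:x0+160,::-1],None,fx=4,fy=4,interpolation=cv2.INTER_CUBIC)); print(x0,y0)
```

```text
[(40, 0.04), (30, -0.086), (20, -0.002), (10, 0.001), (0, 0.06), (-10, 0.035), (-20, -0.003), (-30, 0.019), (-36, -0.08), (-40, -0.007)] 0.01100493098350262 -39.663494556023316 [4.11634169 3.69160914 3.00034835]
36.2667 [585.87671189  80.04577651 203.52273137] 85.6356311322901
[327 225]
252 150
```

View pics/c3.png

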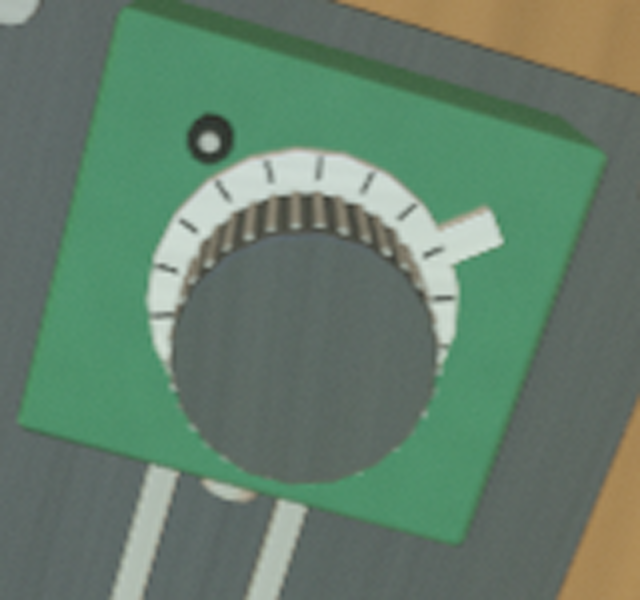

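The lug has moved on clockwise from the pin; the picture shows the pin at crop (210,138), the lug at (475,235) and the skirt centre at (304,300). I'll compute the angle, then close the fingers and come down behind the bar.

Run:
```python
from station import *
from h import *
W=np.load("w3.npz");P=lambda x,y,z:onz(W["K"],W["world_from_camera"],(252+x/4,150+y/4),z)[:2]
c=P(304,300,69);a=lambda v:np.degrees(np.arctan2(v[1],v[0]));pin=a(P(210,138,71)-c);lug=a(P(475,235,67)-c);print("lug from pin",(pin-lug)%360,c)
if not 90<(pin-lug)%360<105: raise SystemExit("click?")
o=np.array([573.8,-42.5]);yaw=-.1155;d=np.array([-np.sin(yaw),np.cos(yaw)])
g=lambda y,z:[*(o+y*d),z]
grasp(); goto(g(-143,150),down(yaw)); print(get_t(),get_tcp_pos())
line_to(g(-143,25),vel=150,stop_force=15); wait(.1)
print(get_t(),get_tcp_pos(),np.round(get_contact_force(),1))
f0=np.array(get_contact_force()); r=line_to(g(-118,25),vel=25,stop_force=3); p=get_tcp_pos()
print(r,get_t(),p,(p[:2]-o)@d,np.round(get_contact_force()-f0,1)); np.save("f0.npy",f0)
wrist("w4")
```

```text
lug from pin 98.0386138789676 [588.35756852  82.01904746]
38.0917 [ 558.55491731 -181.93085454  150.50007867]
39.175 [ 558.1908474  -184.6721219    26.09790893] [-0.3 -0.   0.2]
True 39.8167 [ 558.61185552 -170.0624439    24.72953062] -128.462864892131 [ 0.3  0.1 -0.1]
```

The lug is 98° from the pin (57° at click 2, plus 2×20°), so the dial is at click 4. The fingers met the bar where expected. Now I'll push: coarse to about 5 mm short, then in fine force-checked steps.

```bash
cat > push.py <<'E'
from station import *
from h import *
o=np.array([573.8,-42.5]);yaw=-.1155;d=np.array([-np.sin(yaw),np.cos(yaw)])
g=lambda y,z=25:[*(o+y*d),z]
f0=np.load("f0.npy"); F=lambda:float(-(np.mean([get_contact_force() for _ in range(3)],0)-f0)[:2]@d)
print(line_to(g(-100),vel=30,stop_force=14),F()); print(line_to(g(-68),vel=30,stop_force=14),round(F(),2),get_t(),get_tcp_pos())
y=-68.;log=[];base=[]
while y<-50:
    y+=0.4; line_to(g(y),vel=8); f=F(); log.append((round(y,1),round(f,1)))
    if len(base)>=4 and f>np.median(base)+5 or f>15: break
    base.append(f)
    if get_t()>60: break
print(log); p=get_tcp_pos(); print(get_t(),p,(p[:2]-o)@d)
E
python3 push.py
```

```text
False 0.3448060465847762
False 5.06 42.2167 [ 565.96147074 -110.77085512   25.17068816]
[(-67.6, 6.6), (-67.2, 5.3), (-66.8, 5.4), (-66.4, 5.5), (-66.0, 5.9), (-65.6, 5.1), (-65.2, 6.4), (-64.8, 5.3), (-64.4, 5.9), (-64.0, 5.1), (-63.6, 5.6), (-63.2, 5.7), (-62.8, 4.7), (-62.4, 5.9), (-62.0, 5.6), (-61.6, 6.4), (-61.2, 6.9), (-60.8, 7.5), (-60.4, 8.0), (-60.0, 9.3), (-59.6, 9.6), (-59.2, 10.6), (-58.8, 11.2)]
47.9667 [ 566.48157544 -105.35954821   25.22158948] -63.28413299029038
```

Force rose steadily from the 5.5 N drag to 11 N at the expected spot, so the bar is on the stop. I'll back off, lift and look.

Run:
```python
from station import *
from h import *
o=np.array([573.8,-42.5]);yaw=-.1155;d=np.array([-np.sin(yaw),np.cos(yaw)])
g=lambda y,z=25:[*(o+y*d),z]
line_to(g(-75),vel=25); line_to(g(-95,60),vel=100); line_to(g(-60,240),vel=150); wait(.2)
s,T=wrist("w5"); print(get_t(),get_tcp_pos())
u=proj(s["K"],T,[*(o+58*d),38]).astype(int);print(u)
x0,y0=max(u[0]-80,0),max(u[1]-75,0)
cv2.imwrite("pics/c5.png",cv2.resize(s["color"][y0:y0+150,x0:x0+160,::-1],None,fx=4,fy=4,interpolation=cv2.INTER_CUBIC))
```

```text
50.9417 [ 566.62872746 -102.18502756  239.47834532]
[325  86]
```

View pics/c5.png

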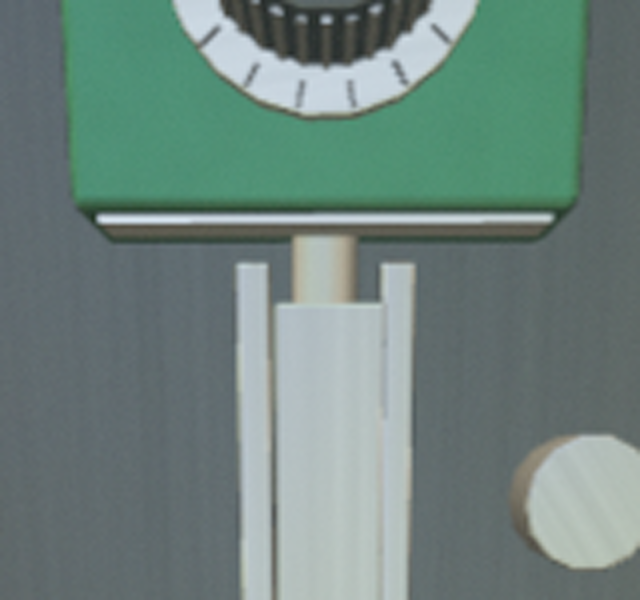

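The picture shows the bar's end against the stop rod at crop (325,303) with no gap visible. The offcut at (590,500) was never touched, and the robot is clear of everything.

```bash
python3 -c "
from station import *
print(sign_off(),get_t())"
```

```text
the job is handed in; nothing more can be done
the job is handed in; nothing more can be done
```

The job is handed in at about 51 s: the dial was turned back firmly onto its end stop (about 0.35–0.38 N m) and set to click 4, and the bar was pushed gently onto the stop face (about 11 N), though a wrong-way first turn took the dial about 4.4 clicks forward (detent torque only) before I reversed it.

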